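# Measure the brass density specimen in the bench caliper

### The job

Measure the thickness of the brass cylinder: stand it upright on the bench caliper between its jaws, midway across the bed, then slide the blue jaw shut until it presses the brass against the fixed jaw and both jaws touch it. Keep the blue jaw square to the fixed one all the while, and leave it closed on the standing brass.

Things in the scene. Friction and masses are not known exactly. Their poses are not given: they have to be found in the camera images.
- brass_center (a point): Centre (half-way up) of the loose brass cylinder: golden yellow, 30 mm in diameter, 60 mm tall, about 0.36 kg, standing on the table among three cylinders of the same size in bright aluminium, dark iron and green plastic (at least 80 mm between centres). z is its axis, up; its yaw means nothing.
- caliper: Bench caliper, fixed. Aluminium bed 70 (x) by 230 (y) by 14 mm high. Origin: centre of the bed's underside, on the table. y runs along the bed from fixed to sliding jaw, z up. Steel fixed jaw: plate 60 mm wide (x), 18 thick, top 56 mm above the table; its measuring face is at y = -60 mm and looks along +y. Parts stand on the bed, centred at x = 0.
- jaw_grip (a point): Point in the black grip tab of the blue jaw, 57 mm above the table. Tab 18 mm wide (caliper x), 26 (y), free from 30 to 78 mm above the table: pinch it across x from above, or push it. The jaw's face (60 mm wide, top 56 mm above table) is 38 mm from here towards -y. Axes as the caliper's when square. Sprung play: twisted or loaded off-centre, it swings about the vertical here (3 N m/rad, up to 17 degrees).
- jaw_slide (a joint): Opening between the two measuring faces in m: 0 is shut, 0.105 fully open; starts between 0.07 and 0.10. To close it the jaw moves along the caliper's -y. It slides with about 2 N of friction (the brass adds about 3 N once it is pushed along the bed) and stays where it is left.
Things that resemble listed ones, but are neither listed nor needed, are in the scene too. Of the things shaped like the part that bears brass_center, the brass one is meant.

How it is judged:
By the outcome, as a careful person would: the job done as asked, in the order asked, and still so for the second after the job is handed in, with the robot touching nothing.
It also fails if it takes over 38 s, if anything falls off the work surface, if the arm or the gripper's body presses on something with over 40 N, if the wrist force passes 120 N, or if a joint passes its speed limit or range.

### The arm

A 6-joint arm with a two-finger parallel gripper is mounted at the origin on the work surface. World frame = base frame: x ahead of the robot, y to its left, z up, the work surface at z = 0. Lengths are in m, angles in rad, forces in N, time in s.
With the tool pointing down it reaches from about 0.425 to 0.95 m from the base axis. Payload 3.5 kg.
Tool frame: the origin (TCP) lies midway between the tips of the shut fingers; the grasp point (between the pads) lies ctrl.grasp_offset behind it (ctrl.grasp_offset is the distance from the TCP to the grasp point, in m); x points along the fingers, y is the direction in which the jaws open and shut, and the axes are right-handed (so a half turn about x gives the same grasp; the last joint's range is limited). The gripper opens to 85 mm and grips with 20 to 120 N. Pads are 22 mm wide; open, the fingers measure 114 mm over their backs; the gripper's body (76 mm by 85 mm) begins 54 mm behind the grasp point. The pads swing forward as they close: fully open they stand 13 mm farther back than shut.
Start: joints at [-1.399, 0.286, 1.577, -0, 1.279, -0.15], TCP at [0.214, -0.64, 0.231] pointing down, gripper open.
Joint ranges: [-2.77, 2.77], [-0.9, 2.22], [0.21, 2.48], [-1.53, 4.67], [0.24, 2.81], [-2.84, 2.84]. Speed limits (rad/s): [2.79, 2.79, 3.14, 3.14, 3.14, 3.14].

### API

Orientations are given as a unit quaternion [x, y, z, w].
In Python, from plant import readout, read_camera, sign_off, ctrl gives the robot as it stands.
- The arm moves only by the tool drive_tool, never from a script. Its argument "steps" is a list of rows, each a list of 5 numbers: the shift along the tool's x, y, z in cm, then the turn about the tool's x in degrees, then the opening, from 0 (shut) to 1 (fully open). A call has 1 to 10 rows; each row shifts and turns the commanded pose from where the row before left it, along the tool's axes as they then stand; what a row does not reach is not made up. A row lasts 1/10 s, in which the tool goes at most 50 mm and 8.59 degrees, less where a joint would pass 70% of its speed; a pose out of reach is approached as far as the arm can. A call is refused whole if a number of a shift passes 5 or a number of a turn 8.59, either way. A call with a gripper value outside its range is refused whole. The fingers move at their own pace and stop on an object; "force" is the grip in N (left out, the last holds). Time passes only in rows, so rows that do not move let the fingers close. It gives the time, the measured TCP pose, the force and the opening at its end, in the units of the state.
- readout.get_state(): the state, without advancing time (a new reading comes with each control period).
- read_camera(name): name is "scene" or "top" or "wrist"; returns a dict with "frame" (420x560x3 uint8, red, green, blue), "vertical_fov" (degrees; the focal length in pixels is half the picture's height over the tangent of half this angle, whatever the lens; pixels are square), "cx", "cy" (the principal point, pixels), "eye" and "orientation" of the camera in the world. Camera axes: x right, y up, looking along -z (the intrinsics and any distortion apply to the point x, -y, -z); pixel columns grow to the right and rows downward; lengths in m; the calibration is good to about 2 mm. A picture is of the moment at which its call begins. There is no depth.
- sign_off(): hands the job in, once; it reports no verdict.
The state is a dict: "time": time; "qpos": joint angles; "dq": joint speeds; "joint_efforts": joint torques, N m; "eef_pos": TCP position; "tcp_rot": TCP orientation; "contact_force": force on the tool from outside, world axes, zero at the start; "wrist_torque": the same for the moment, N m; "opening": opening from 0.0 (shut) to 1.0 (fully open).
Only numpy, scipy, OpenCV 4.12 (cv2) and the standard library are available. Lean on these libraries where they do the work, as an engineer would, in place of code of your own. Each camera call takes 0.05 s, during which the arm holds its last target. There are 200 camera calls.

## Working session

There is one attempt and no reset: what is moved stays moved. The work goes in short steps, Python scripts to look and compute and a tool call to move; the robot and the scene stay as the last step left them, time stands still between calls to the robot, and variables do not carry over. Pictures are saved under pics/ and viewed, about 8 in all and at most 12, crops included, and the job is handed in when it is done.

Besides the shell and the picture viewer there is one more tool, called after ">>>" as name(argument=value, ...) on one line, values as JSON. drive_tool: Moves the arm, as the interface text tells. Its arguments: {"type":"object","properties":{"steps":{"type":"array","items":{"type":"array","items":{"type":"number"}}},"force":{"type":"number"}},"required":["steps"]}

```bash
ls; mkdir -p pics; cat > h.py <<'E'
import numpy as np, cv2
from scipy.spatial.transform import Rotation as R
from plant import readout, read_camera, sign_off, ctrl
def cam(n,save=None):
    c=read_camera(n)
    if save: cv2.imwrite('pics/'+save,c['frame'][:,:,::-1])
    return c
def par(c):
    f=c['frame'].shape[0]/2/np.tan(np.radians(c['vertical_fov'])/2)
    return f,R.from_quat(c['orientation']) if np.size(c['orientation'])==4 else R.from_matrix(np.array(c['orientation']))
def ray(c,u,v,z):
    f,r=par(c); K=np.array([[f,0,c['cx']],[0,f,c['cy']],[0,0,1]])
    d=c.get('distortion'); 
    p=cv2.undistortPoints(np.array([[[u,v]]],float),K,np.array(d,float) if d is not None else None)[0,0]
    w=r.apply([p[0],-p[1],-1]); e=np.array(c['eye'])
    return e+w*(z-e[2])/w[2]
def proj(c,P):
    f,r=par(c); q=r.inv().apply(np.array(P)-np.array(c['eye']))
    return c['cx']+f*q[0]/-q[2], c['cy']-f*q[1]/-q[2]
E
python3 - <<'E'
from h import *
s=readout.get_state();print(s, ctrl.grasp_offset)
for n in['scene','top','wrist']:
    c=cam(n,n+'0.png');print(n,{k:v for k,v in c.items() if k!='frame'})
E
```

```text
pics
{'time': 0.0, 'qpos': array([-1.39901917e+00,  2.87194595e-01,  1.57819938e+00,  3.80095953e-05,
        1.27856198e+00, -1.49983541e-01]), 'dq': array([-2.50673138e-03, -2.86750324e-05,  1.55980812e-03, -4.58224861e-04,
       -6.76309569e-05,  1.62164882e-03]), 'joint_efforts': array([-4.13446596e-04, -4.05979908e+01, -2.92629880e+01, -1.94374861e-04,
        5.73181649e-03, -1.08013106e-05]), 'eef_pos': array([ 0.21339413, -0.63968948,  0.22991576]), 'tcp_rot': array([ 0.69797955,  0.11410122, -0.69797204,  0.11242993]), 'contact_force': array([ 0.265953  ,  0.10849348, -0.29706111]), 'wrist_torque': array([ 0.01407875,  0.00763219, -0.03630935]), 'opening': 1.002915387561849} 0.0187
scene {'vertical_fov': 57.12813468347237, 'cx': 274.8531552870221, 'cy': 212.56304948283693, 'eye': array([0.98682207, 0.30437473, 0.61178816]), 'orientation': array([0.16402565, 0.36138415, 0.8278554 , 0.39642467])}
top {'vertical_fov': 49.86885158527749, 'cx': 278.7681672191106, 'cy': 211.9617886262768, 'eye': array([ 0.36814439, -0.07453014,  0.97006802]), 'orientation': array([-0.07160116,  0.05395205,  0.71471481, -0.6936463 ])}
wrist {'vertical_fov': 69.24898999531294, 'cx': 276.2565214319099, 'cy': 203.77605970406472, 'eye': array([ 0.29348274, -0.61310499,  0.3737284 ]), 'orientation': array([-0.13294059,  0.09658739, -0.57660157,  0.80033012])}
```

View pics/top0.png

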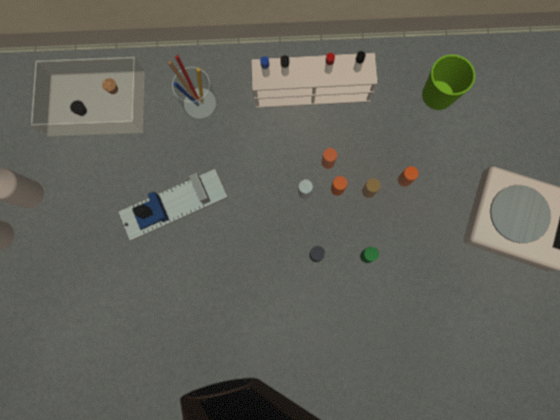

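View pics/scene0.png

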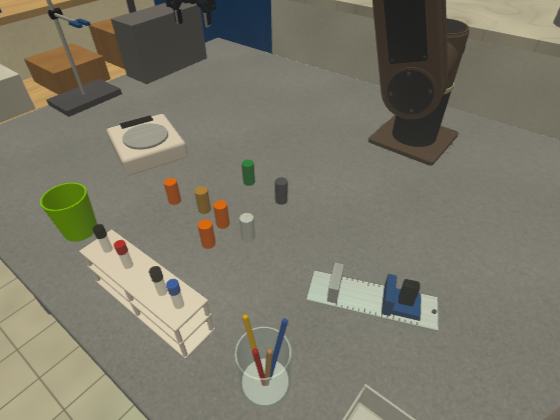

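The top view shows the caliper at (122–222, 175–235) px, with its fixed jaw at (200,188) and blue jaw at (150,210). The brass is at (373,187), with orange lookalikes at (340,185), (410,175) and (330,157). The scene view shows the brass at (202,200) and the caliper at (310–438, 265–325).

```bash
python3 - <<'E'
from h import *
import pickle
T=cam('top');S=cam('scene');pickle.dump((T,S),open('ts.pkl','wb'))
t=T['frame'];s=S['frame']
ht=cv2.cvtColor(t,cv2.COLOR_RGB2HSV);hs=cv2.cvtColor(s,cv2.COLOR_RGB2HSV)
print('hsv brass',ht[185:190,371:376].mean((0,1)),hs[200,202],'orange',ht[185,340],hs[214,222])
for n,c,h,box in[('T',T,ht,(355,170,395,205)),('S',S,hs,(185,180,212,218))]:
    m=((h[:,:,0]>11)&(h[:,:,0]<26)&(h[:,:,1]>90)&(h[:,:,2]>50)).astype(np.uint8)
    x0,y0,x1,y1=box; k=np.zeros_like(m);k[y0:y1,x0:x1]=m[y0:y1,x0:x1]
    ys,xs=np.nonzero(k);print(n,len(xs),xs.min(),xs.max(),ys.min(),ys.max(),xs.mean(),ys.mean(), 'at z=.03',ray(c,xs.mean(),ys.mean(),.03).round(4))
# caliper in top
b=((ht[:,:,1]<60)&(ht[:,:,2]>120)).astype(np.uint8);b[:165]=0;b[245:]=0;b[:,:110]=0;b[:,235:]=0
ys,xs=np.nonzero(b);r=cv2.minAreaRect(np.c_[xs,ys].astype(np.float32));bp=cv2.boxPoints(r);print(bp)
print(np.array([ray(T,u,v,.014) for u,v in bp]).round(4))
A=cv2.resize(t[160:250,105:240],None,fx=5,fy=5,interpolation=cv2.INTER_CUBIC)
B=cv2.resize(s[250:335,295:450],None,fx=5,fy=5,interpolation=cv2.INTER_CUBIC)
C=cv2.resize(t[140:215,310:425],None,fx=5,fy=5,interpolation=cv2.INTER_CUBIC)
A=cv2.resize(A,(400,267));C=cv2.resize(C,(400,261));B=cv2.resize(B,(580,318))
o=np.zeros((585,800,3),np.uint8);o[:267,:400]=A;o[:261,400:]=C;o[267:585,:580]=B
cv2.imwrite('pics/m1.png',o[:,:,::-1])
E
```

```text
hsv brass [ 19.48 125.56 123.48] [ 19 147 111] orange [ 10 185 172] [ 12 192 133]
T 202 363 379 179 196 371.6089108910891 187.05445544554456 at z=.03 [ 0.5848 -0.252   0.03  ]
S 332 194 210 186 213 202.40060240963857 199.4277108433735 at z=.03 [ 0.5817 -0.2517  0.03  ]
[[115.36594 208.87906]
 [213.05365 164.99039]
 [227.12338 196.30688]
 [129.43567 240.19556]]
[[0.5587 0.3024 0.014 ]
 [0.65   0.0888 0.014 ]
 [0.5785 0.0582 0.014 ]
 [0.4892 0.2693 0.014 ]]
```

View pics/m1.png

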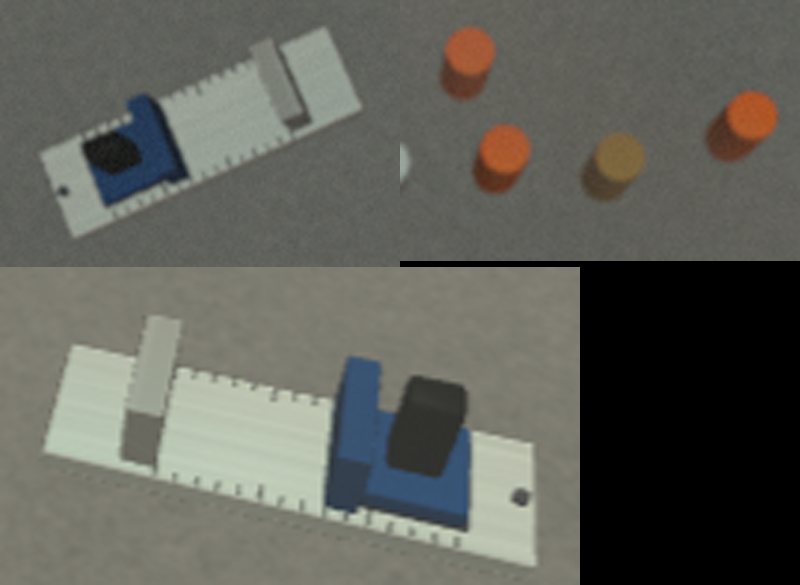

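The enlarged view shows brass distinct from the three orange cylinders. The bed corners in top px are about (118.5,212.3), (215.4,169.1), (226.8,196.1) and (130.3,240). The blue jaw and its black tab are at about (142,211).

```bash
python3 - <<'E'
from h import *
import pickle
T,S=pickle.load(open('ts.pkl','rb'))
# refined corners: largest bright-ish low-sat blob + hull incl. everything -> approx quad
tc=[(118.5,212.3),(215.4,169.1),(226.8,196.1),(130.3,240.0)]
sc=[(438.0,297.0),(314.2,270.8),(306.8,299.7),(438.2,329.9)]
for c,q in((T,tc),(S,sc)):
    P=np.array([ray(c,u,v,.014) for u,v in q]);print(P.round(4)[:,:2].tolist(),'c',P.mean(0).round(4))
    print('sides',[round(np.linalg.norm(P[i]-P[(i+1)%4]),4) for i in range(4)])
    d=(P[0]-P[1])+(P[3]-P[2]);print('y axis deg',np.degrees(np.arctan2(d[1],d[0])))
# fixed jaw top corners (crop m1) at z=.056
print('fixed jaw top T',[ray(T,x/2.963+105,y/2.963+160,.056)[:2].round(4).tolist() for x,y in((252,45),(270,38),(308,122),(291,130))])
print('tab top T',[ray(T,x/2.963+105,y/2.963+160,.078)[:2].round(4).tolist() for x,y in((83,150),(108,133),(138,155))])
ft=lambda x,y:(x/3.742+295,(y-267)/3.742+250)
print('tab top S',[ray(S,*ft(x,y),.078)[:2].round(4).tolist() for x,y in((413,376),(467,384),(464,410),(405,404))])
print('fixed top S',[ray(S,*ft(x,y),.056)[:2].round(4).tolist() for x,y in((150,316),(181,320),(162,416),(126,408))])
print('blue top S',[ray(S,*ft(x,y),.056)[:2].round(4).tolist() for x,y in((348,357),(381,361),(372,470),(337,463))])
for k,(x,y) in{'o1':(503,145),'o2':(752,115),'o3':(470,50),'br':(620,158)}.items(): print(k,ray(T,(x-400)/3.478+310,y/3.478+140,.06)[:2].round(4))
s=readout.get_state();print(R.from_quat(s['tcp_rot']).as_matrix().round(3))
E
```

```text
[[0.5509, 0.2952], [0.6405, 0.0836], [0.579, 0.0589], [0.4895, 0.2675]] c [0.565  0.1763 0.014 ]
sides [np.float64(0.2298), np.float64(0.0663), np.float64(0.2269), np.float64(0.0673)]
y axis deg 113.08728764467841
[[0.4896, 0.2709], [0.5805, 0.0603], [0.6433, 0.0878], [0.5533, 0.2972]] c [0.5667 0.179  0.014 ]
sides [np.float64(0.2294), np.float64(0.0685), np.float64(0.2279), np.float64(0.0689)]
y axis deg 113.30697807438727
fixed jaw top T [[0.6172, 0.1301], [0.6219, 0.1173], [0.5602, 0.0903], [0.5549, 0.1022]]
tab top T [[0.5411, 0.2409], [0.5524, 0.2239], [0.5364, 0.2029]]
tab top S [[0.5425, 0.2174], [0.5315, 0.2383], [0.5457, 0.2432], [0.5589, 0.2214]]
fixed top S [[0.5705, 0.0973], [0.5632, 0.1105], [0.6171, 0.1337], [0.6237, 0.1183]]
blue top S [[0.533, 0.1848], [0.5254, 0.1981], [0.5835, 0.2224], [0.5899, 0.2086]]
o1 [ 0.5914 -0.1813]
o2 [ 0.6047 -0.3294]
o3 [ 0.6507 -0.1646]
br [ 0.5812 -0.2499]
[[-0.     0.316 -0.949]
 [ 0.001 -0.949 -0.316]
 [-1.    -0.001 -0.   ]]
```

>>> drive_tool(steps=[[0, 0, 0, -8.5, 1], [0, 0, 0, -8.5, 1], [0, 0, 0, -8.5, 1], [0, 0, 0, -8.5, 1], [0, 0, 0, -8.5, 1], [0, 0, 0, -8.5, 1], [0, 0, 0, -8.5, 1], [0, 0, 0, -8.5, 1], [0, 0, 0, -8.5, 1], [0, 0, 0, -8.5, 1]], force=40)

```text
time: 1.25
eef_pos: [0.2135, -0.6402, 0.2311]
tcp_rot: [0.436, 0.557, -0.436, 0.556]
contact_force: [0.4, -0.4, -0.7]
opening: 0.998
```

>>> drive_tool(steps=[[0, 0, 0, -8.5, 1], [0, 0, 0, -1.3, 1], [0, 4, -1.7, 0, 1], [0, 4, -1.7, 0, 1], [0, 4, -1.7, 0, 1], [0, 4, -1.7, 0, 1], [0, 4, -1.7, 0, 1], [0, 4, -1.7, 0, 1], [0, 4, -1.7, 0, 1], [0, 4, -1.7, 0, 1]])

```text
time: 2.25
eef_pos: [0.4549, -0.3876, 0.2315]
tcp_rot: [0.39, 0.59, -0.39, 0.59]
contact_force: [0.3, -1.5, -0.1]
opening: 0.998
```

>>> drive_tool(steps=[[0, 4, -1.7, 0, 1], [0, 4, -1.7, 0, 1], [0, 4, -1.7, 0, 1], [0, 4, -1.7, 0, 1], [0, 0, 0, 0, 1], [0, 0, 0, 0, 1]])

```text
time: 2.85
eef_pos: [0.5744, -0.2628, 0.2311]
tcp_rot: [0.389, 0.591, -0.389, 0.59]
contact_force: [0.4, -0.9, 0.6]
opening: 1.004
```

```bash
cat >> h.py <<'E'
def go(P,az=23.2):
    s=readout.get_state();M=R.from_quat(s['tcp_rot']).as_matrix()
    a=np.degrees(np.arctan2(M[1,1],M[0,1]))
    print('t',round(s['time'],2),'tcp',s['eef_pos'].round(4),'az',round(a,2),'F',s['contact_force'].round(1),'open',round(s['opening'],3),'tilt',M[:,0].round(3))
    print('delta cm',(M.T@(np.array(P)-s['eef_pos'])*100).round(2),'turn',round(a-az,2))
E
python3 - <<'E'
from h import *
go([.582,-.251,.10]); c=cam('wrist','w1.png')
print(proj(c,[.582,-.251,.06]))
E
```

```text
t 2.85 tcp [ 0.5744 -0.2628  0.2311] az 23.27 F [ 0.4 -0.9  0.6] open 1.004 tilt [-0.001 -0.    -1.   ]
delta cm [13.11  1.17 -0.78] turn 0.07
(np.float64(286.61725583567096), np.float64(175.05562895863358))
```

View pics/w1.png

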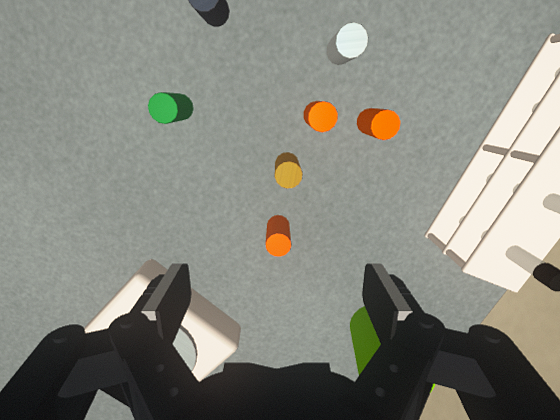

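The wrist view shows the brass top centre at about (288,175). That agrees with the projected estimate (286.6,175), so I'm descending with the fingers clear of the orange neighbours.

>>> drive_tool(steps=[[0, 1.25, -0.75, 0, 1], [4, 0, 0, 0, 1], [4, 0, 0, 0, 1], [4, 0, 0, 0, 1], [4, 0, 0, 0, 1], [3, 0, 0, 0, 1], [2, 0, 0, 0, 1], [0, 0, 0, 0, 1], [0, 0, 0, 0, 1]])

```text
time: 3.8
eef_pos: [0.5826, -0.2522, 0.0217]
tcp_rot: [0.39, 0.59, -0.389, 0.59]
contact_force: [0.6, -0.6, 0.9]
opening: 0.999
```

>>> drive_tool(steps=[[0, 0, 0, 0, 0.2], [0, 0, 0, 0, 0.2], [0, 0, 0, 0, 0.2], [0, 0, 0, 0, 0.2], [0, 0, 0, 0, 0.2], [0, 0, 0, 0, 0.2], [0, 0, 0, 0, 0.2], [0, 0, 0, 0, 0.2]], force=40)

```text
time: 4.6
eef_pos: [0.5833, -0.252, 0.0224]
tcp_rot: [0.389, 0.59, -0.389, 0.591]
contact_force: [0.4, 0.8, 4.8]
opening: 0.343
```

```bash
python3 - <<'E'
from h import *
go([.581,.1428,.20]); c=cam('wrist','w2.png')
E
```

```text
t 4.6 tcp [ 0.5833 -0.252   0.0224] az 23.24 F [0.4 0.8 4.8] open 0.343 tilt [ 0.001 -0.001 -1.   ]
delta cm [-17.78  15.38 -36.34] turn 0.04
```

View pics/w2.png

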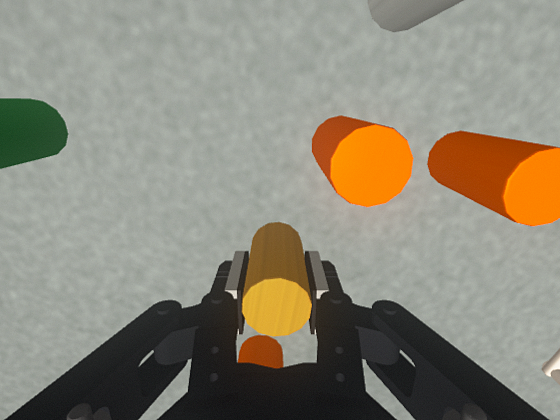

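The brass is gripped upright between both pads; the pads hold it at about (245–310, 225–335) px. The 0.343 opening is about 29 mm. I'll lift it and carry it to the caliper.

>>> drive_tool(steps=[[-2, 0, 0, 0, 0.2], [-4, 0, 0, 0, 0.2], [-4, 0, 0, 0, 0.2], [-4, 0, 0, 0, 0.2], [-3.8, 0, 0, 0, 0.2], [0, 1.5, -3.6, 0, 0.2], [0, 1.5, -3.6, 0, 0.2], [0, 1.5, -3.6, 0, 0.2], [0, 1.5, -3.6, 0, 0.2], [0, 1.5, -3.6, 0, 0.2]])

```text
time: 5.65
eef_pos: [0.5789, -0.0549, 0.1969]
tcp_rot: [0.389, 0.592, -0.39, 0.589]
contact_force: [0.2, -0.4, -3.7]
opening: 0.337
```

>>> drive_tool(steps=[[0, 1.6, -3.6, 0, 0.2], [0, 1.6, -3.6, 0, 0.2], [0, 1.6, -3.6, 0, 0.2], [0, 1.6, -3.6, 0, 0.2], [0, 1.5, -3.9, 0, 0.2], [0, 0, 0, 0, 0.2], [0, 0, 0, 0, 0.2], [0, 0, 0, 0, 0.2]])

```text
time: 6.45
eef_pos: [0.5803, 0.1418, 0.198]
tcp_rot: [0.389, 0.591, -0.39, 0.59]
contact_force: [-0.4, 0.6, -3.9]
opening: 0.344
```

```bash
python3 - <<'E'
from h import *
go([.581,.1428,.20]); c=cam('wrist','w3.png')
import pickle;pickle.dump(c,open('w3.pkl','wb'))
E
```

```text
t 6.45 tcp [0.5803 0.1418 0.198 ] az 23.21 F [-0.4  0.6 -3.9] open 0.344 tilt [-0.002 -0.001 -1.   ]
delta cm [-0.2   0.11 -0.06] turn 0.01
```

View pics/w3.png

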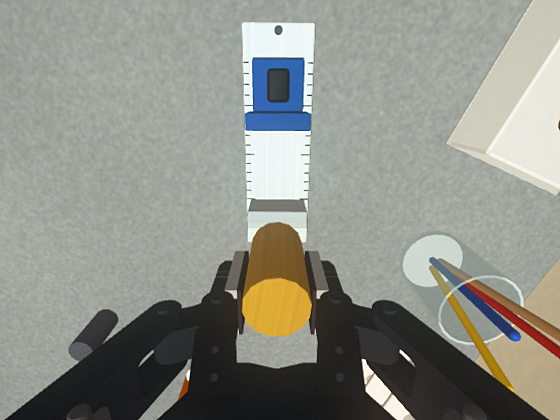

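The wrist view shows the caliper from above: the bed spans columns 243–315, the fixed jaw face is at rows 200–212, the blue jaw plate at rows 112–130, and the tab top at about (278,85). I'll measure these.

```bash
python3 - <<'E'
from h import *
import pickle
c=pickle.load(open('w3.pkl','rb'));f=c['frame'].astype(int);h=cv2.cvtColor(c['frame'],cv2.COLOR_RGB2HSV)
C=np.array([.566,.1777]);a=np.radians(23.2);ex=np.array([np.cos(a),np.sin(a)]);ey=np.array([-ex[1],ex[0]])
loc=lambda u,v,z:(lambda d:np.array([d@ex,d@ey])*1000)(ray(c,u,v,z)[:2]-C)
g=f.sum(2).astype(float);L=[];Rr=[]
for v in list(range(28,54,2))+list(range(136,194,2)):
    # strongest outer gradient
    d=np.diff(cv2.GaussianBlur(g[v-1:v+2],(3,3),0).mean(0))
    l=230+np.argmax(d[230:262]);r=296+np.argmin(d[296:330])
    L.append(loc(l+.5,v,.014));Rr.append(loc(r+.5,v,.014))
L=np.array(L);Rr=np.array(Rr)
for n,e in(('L',L),('R',Rr)):
    p=np.polyfit(e[:,1],e[:,0],1);q=np.abs(e[:,0]-np.polyval(p,e[:,1]));k=q<2;p=np.polyfit(e[k,1],e[k,0],1)
    print(n,'slope deg',np.degrees(np.arctan(p[0])).round(2),'x at y=-40,0,50',np.polyval(p,[-40,0,50]).round(1),k.sum(),'resid',q.max().round(1))
def blob(m,n):
    N,lab,st,ce=cv2.connectedComponentsWithStats(m.astype(np.uint8));i=1+np.argmax(st[1:,4]);print(n,st[i],ce[i].round(1));return lab==i
H,Sx,V=h[:,:,0],h[:,:,1],h[:,:,2]
roi=np.zeros(H.shape,bool);roi[20:200,235:320]=1
b=blob(roi&(H>95)&(H<125)&(Sx>120)&(V>50),'blue')
t=blob(roi&(V<60)&(np.arange(420)[:,None]>50),'tab')
ys,xs=np.nonzero(t);rr=cv2.minAreaRect(np.c_[xs,ys].astype(np.float32));print(rr,'tab rect')
print('eye loc',(np.array(c['eye'])[:2]-C)@ex,(np.array(c['eye'])[:2]-C)@ey,c['eye'][2])
print('col278 V',[(v,int(g[v,278])) for v in range(14,34,1)],[(v,int(g[v,262])) for v in range(194,240,2)])
for n,v,z in(('bed end',23,.014),('fixed face bottom',200,.014),('fixed face top',212,.056),('blue face top',130.5,.056)):print(n,loc(278,v,z).round(1))
E
```

```text
L slope deg 0.29 x at y=-40,0,50 [-34.4 -34.2 -33.9] 38 resid 8.2
R slope deg 0.25 x at y=-40,0,50 [34.7 34.9 35.1] 30 resid 8.1
blue [ 252   58   52   54 2011] [277.4  84.4]
tab [268  69  21  33 231] [280.7  86. ]
((278.0, 85.0), (32.0, 20.0), 90.0) tab rect
eye loc 6.775315567428275e-05 0.04522472173631024 0.34161291233558827
col278 V [(14, 476), (15, 481), (16, 486), (17, 494), (18, 492), (19, 494), (20, 485), (21, 461), (22, 553), (23, 725), (24, 734), (25, 439), (26, 259), (27, 302), (28, 313), (29, 319), (30, 320), (31, 317), (32, 306), (33, 288)] [(194, 727), (196, 729), (198, 762), (200, 326), (202, 356), (204, 352), (206, 351), (208, 354), (210, 310), (212, 629), (214, 641), (216, 632), (218, 636), (220, 626), (222, 629), (224, 658), (226, 508), (228, 278), (230, 293), (232, 275), (234, 290), (236, 291), (238, 290)]
bed end [  0.9 113.4]
fixed face bottom [  1.3 -62.9]
fixed face top [  1.1 -61.7]
blue face top [ 1.  18.1]
```

```bash
cat >> h.py <<'E'
A=np.radians(23.0);EX=np.array([np.cos(A),np.sin(A),0]);EY=np.array([-EX[1],EX[0],0]);CC=np.array([.567,.1762,0])
def W(x,y,z): return CC+EX*x+EY*y+[0,0,z]
def loc(P): d=np.array(P)-CC; return (np.array([d@EX,d@EY])*1000).round(1)
E
python3 - <<'E'
from h import *
import pickle
c=pickle.load(open('w3.pkl','rb'));h=cv2.cvtColor(c['frame'],cv2.COLOR_RGB2HSV)
m=(h[:,:,0]>14)&(h[:,:,0]<26)&(h[:,:,1]>150)&(h[:,:,2]>200);m[:265]=0;m[:,:235]=0;m[:,320:]=0
ys,xs=np.nonzero(m);print('top disc',xs.min(),xs.max(),ys.min(),ys.max())
r=[ray(c,u,v,.2356) for u,v in((xs.min(),(ys.max()+ys.min())/2),(xs.max()+1,(ys.max()+ys.min())/2),((xs.min()+xs.max())/2,ys.max()+1))]
s=readout.get_state();print('tcp loc',loc(s['eef_pos']),'brass L,R,near edge',[loc(p) for p in r])
go(W(0,-.038,.037),23.0)
E
```

```text
top disc 243 311 278 335
tcp loc [ -1.1 -37.2] brass L,R,near edge [array([-14.3, -34.8]), array([ 14.5, -34.7]), array([  0., -50.])]
t 6.5 tcp [0.5805 0.1415 0.1983] az 23.17 F [ 0.2 -0.3 -4.1] open 0.341 tilt [-0.002 -0.001 -1.   ]
delta cm [16.13  0.14  0.08] turn 0.17
```

>>> drive_tool(steps=[[3, 0.05, 0.1, 0.17, 0.2], [4, 0, 0, 0, 0.2], [3, 0, 0, 0, 0.2], [3, 0, 0, 0, 0.2], [1.6, 0, 0, 0, 0.2], [0.7, 0, 0, 0, 0.2], [0, 0, 0, 0, 0.2], [0, 0, 0, 0, 0.2], [0, 0, 0, 0, 0.2]])

```text
time: 7.4
eef_pos: [0.5833, 0.142, 0.0484]
tcp_rot: [0.391, 0.589, -0.389, 0.591]
contact_force: [-0.2, -0.9, -3.6]
opening: 0.343
```

```bash
python3 - <<'E'
from h import *
go(W(0,-.038,.037),23.0); c=cam('wrist','w4.png');print(loc(readout.get_state()['eef_pos']),'eye',loc(c['eye']))
import pickle;pickle.dump(c,open('w4.pkl','wb'))
f=c['frame'].sum(2).astype(float)
E
```

```text
t 7.4 tcp [0.5833 0.142  0.0484] az 23.07 F [-0.2 -0.9 -3.6] open 0.343 tilt [ 0.004  0.    -1.   ]
delta cm [ 1.14 -0.17  0.01] turn 0.07
[  1.5 -37.8] eye [ 1.8 46.2]
```

View pics/w4.png

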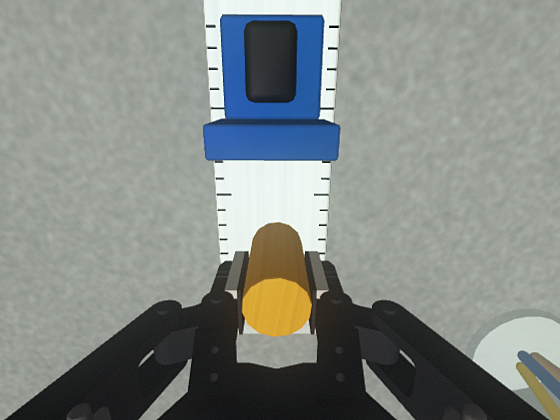

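The bed edges are at columns about 215–330 and the brass base is near (277,230). I'll check the brass against the bed centreline in this one view.

```bash
python3 - <<'E'
from h import *
import pickle
c=pickle.load(open('w4.pkl','rb'));f=c['frame'];g=cv2.GaussianBlur(f.sum(2).astype(np.float32),(3,3),0);h=cv2.cvtColor(f,cv2.COLOR_RGB2HSV)
E={'L':[],'R':[]}
for v in range(170,252,2):
    d=np.diff(g[v]);E['L'].append(loc(ray(c,205+np.argmax(d[205:228])+.5,v,.014)));E['R'].append(loc(ray(c,318+np.argmin(d[318:342])+.5,v,.014)))
for n in E:
    e=np.array(E[n]);p=np.polyfit(e[:,1],e[:,0],1);k=abs(e[:,0]-np.polyval(p,e[:,1]))<1;p=np.polyfit(e[k,1],e[k,0],1);print(n,k.sum(),np.degrees(p[0]).round(2),np.polyval(p,[-38,-20,0]).round(1))
m=(h[:,:,0]>12)&(h[:,:,0]<28)&(h[:,:,1]>120);m[:,:235]=0;m[:,320:]=0
for v in (228,232,236,240,245,300,305):
    x=np.nonzero(m[v])[0]
    z=.026 if v<260 else .086
    print(v,x.min(),x.max(),'mid',loc(ray(c,(x.min()+x.max()+1)/2,v,z)))
x=np.nonzero(m[:,277])[0];print('rows',x.min(),x.max(),'far-bottom edge',loc(ray(c,277,x.min(),.026)),'near top',loc(ray(c,277,x.max()+1,.086)))
s=h;b=((h[:,:,0]>95)&(h[:,:,0]<125)&(h[:,:,1]>120)).astype(np.uint8)
x=np.nonzero(b[145])[0];print('blue row145',x.min(),x.max(),'rows',np.nonzero(b[:,277])[0].max(),'face',loc(ray(c,277,160,.056)))
tb=(h[:,:,2]<70)&(h[:,:,1]<140)&(np.arange(420)[:,None]<110);tb[:,:235]=0;tb[:,310:]=0
ys,xs=np.nonzero(tb);print('tab',xs.min(),xs.max(),ys.min(),ys.max())
for v in(25,35,45,55,65,75,85,95):
    x=np.nonzero(tb[v])[0]; print(v,x.min(),x.max(),end=';')
E
```

```text
L 31 -0.13 [-34.5 -34.5 -34.5]
R 21 0.15 [34.2 34.2 34.3]
228 261 291 mid [  2.7 -26.4]
232 257 296 mid [  3. -29.]
236 254 298 mid [  2.7 -31.6]
240 253 299 mid [  2.7 -34.2]
245 252 300 mid [  2.7 -37.6]
300 242 311 mid [  2.6 -32.6]
305 242 311 mid [  2.6 -35. ]
rows 223 335 far-bottom edge [  2.9 -23.2] near top [  2.7 -51.1]
blue row145 205 337 rows 159 face [ 2.7 20.1]
tab 244 296 21 101
25 246 294;35 244 296;45 245 295;55 245 295;65 245 295;75 246 295;85 246 294;95 247 294;
```

>>> drive_tool(steps=[[0, -0.27, 0, 0, 0.2], [0.4, 0, 0, 0, 0.2], [0.4, 0, 0, 0, 0.2], [0.2, 0, 0, 0, 0.2], [0, 0, 0, 0, 0.2], [0, 0, 0, 0, 0.2]])

```text
time: 8.05
eef_pos: [0.579, 0.1409, 0.0365]
tcp_rot: [0.39, 0.59, -0.39, 0.59]
contact_force: [-1.6, 0.5, -0.3]
opening: 0.342
```

```bash
cat > chk.py <<'E'
from h import *
import sys
c=cam('wrist',sys.argv[1]);f=c['frame'];g=cv2.GaussianBlur(f.sum(2).astype(np.float32),(3,3),0);h=cv2.cvtColor(f,cv2.COLOR_RGB2HSV)
go(W(0,-.038,.0365),23.0);print(loc(readout.get_state()['eef_pos']))
bl=(h[:,:,0]>95)&(h[:,:,0]<125)&(h[:,:,1]>120)
m=(h[:,:,0]>12)&(h[:,:,0]<28)&(h[:,:,1]>120);m[:,:200]=0;m[:,360:]=0
r=np.nonzero(m[:,277])[0];print('brass rows',r.min(),r.max())
for k in(12,17,22):
    x=np.nonzero(m[r.min()+k])[0];print('brass mid',loc(ray(c,(x.min()+x.max()+1)/2,r.min()+k,.014)))
print('far edge',loc(ray(c,277,r.min(),.014)))
for v in(195,205,215):
    d=np.diff(g[v]);a=160+np.argmax(d[160:235])+.5;b=310+np.argmin(d[310:380])+.5;print('bed',v,a,b,loc(ray(c,a,v,.014)),loc(ray(c,b,v,.014)))
E
python3 chk.py w5.png
```

```text
t 8.1 tcp [0.579  0.1409 0.0365] az 23.07 F [-2.9  0.3  1.8] open 0.335 tilt [-0.001 -0.    -1.   ]
delta cm [-0.    0.27  0.08] turn 0.07
[ -2.7 -37.2]
brass rows 223 335
brass mid [ -1.9 -30.2]
brass mid [ -1.9 -33.5]
brass mid [ -1.9 -36.9]
far edge [ -1.6 -22.5]
bed 195 219.5 339.5 [-34.5  -5.2] [34.1 -5.1]
bed 205 220.5 339.5 [-34.3 -11.3] [ 34.5 -11.1]
bed 215 220.5 338.5 [-34.7 -17.5] [ 34.4 -17.3]
```

View pics/w5.png

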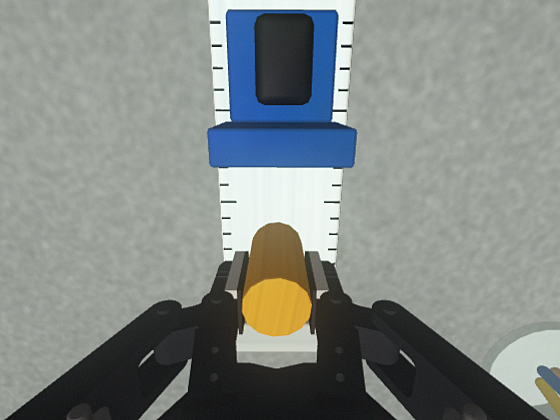

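The brass now touches the bed but sits 1.9 mm to the left of the centreline. I'll lift slightly, shift it, and check again.

>>> drive_tool(steps=[[-0.4, 0, 0, 0, 0.2], [0, 0.19, 0, 0, 0.2], [0, 0, 0, 0, 0.2], [0, 0, 0, 0, 0.2], [0.2, 0, 0, 0, 0.2], [0.2, 0, 0, 0, 0.2], [0, 0, 0, 0, 0.2], [0, 0, 0, 0, 0.2], [0, 0, 0, 0, 0.2]])

```text
time: 9.0
eef_pos: [0.5811, 0.1416, 0.0365]
tcp_rot: [0.39, 0.59, -0.39, 0.59]
contact_force: [0.3, 0.7, -0.7]
opening: 0.339
```

```bash
python3 chk.py w6.png
```

```text
t 9.05 tcp [0.5811 0.1416 0.0365] az 23.07 F [ 0.2  0.1 -0.6] open 0.339 tilt [ 0.  0. -1.]
delta cm [-0.    0.05  0.07] turn 0.07
[ -0.5 -37.3]
brass rows 223 335
brass mid [  0.4 -30.4]
brass mid [  0.4 -33.7]
brass mid [  0.4 -37. ]
far edge [  0.7 -22.6]
bed 195 215.5 336.5 [-34.5  -5.3] [34.7 -5.3]
bed 205 216.5 335.5 [-34.4 -11.4] [ 34.5 -11.3]
bed 215 216.5 335.5 [-34.7 -17.6] [ 34.9 -17.5]
```

Brass is 0.3 mm off centre, which is fine. I'll release it and retreat upward.

>>> drive_tool(steps=[[0, 0, 0, 0, 0.5], [0, 0, 0, 0, 0.8], [0, 0, 0, 0, 0.8], [0, 0, 0, 0, 0.8], [-2, 0, 0, 0, 0.8], [-4, 0, 0, 0, 0.8], [-4, 0, 0, 0, 0.8], [0, 0, 0, 0, 0.8], [0, 0, 0, 0, 0.8]])

```text
time: 9.95
eef_pos: [0.582, 0.1417, 0.138]
tcp_rot: [0.391, 0.589, -0.389, 0.591]
contact_force: [-0.9, 1.0, -1.0]
opening: 0.801
```

```bash
python3 - <<'E'
from h import *
c=cam('wrist','w7.png');go(W(0,.058,.13),23.0);print(loc(readout.get_state()['eef_pos']))
import pickle;pickle.dump(c,open('w7.pkl','wb'))
h=cv2.cvtColor(c['frame'],cv2.COLOR_RGB2HSV)
print('proj tab',proj(c,W(0,.058,.078)),'brass top',proj(c,W(0,-.037,.074)),'face',proj(c,W(0,.02,.056)))
E
```

```text
t 10.0 tcp [0.5808 0.1416 0.1362] az 23.07 F [0.  0.1 0. ] open 0.799 tilt [-0. -0. -1.]
delta cm [ 0.62  0.1  -9.52] turn 0.07
[ -0.9 -37.2]
proj tab (np.float64(274.39517290378876), np.float64(78.99769432532715)) brass top (np.float64(274.4914523598514), np.float64(218.8715566246899)) face (np.float64(274.5045357587868), np.float64(137.06565399193437))
```

View pics/w7.png

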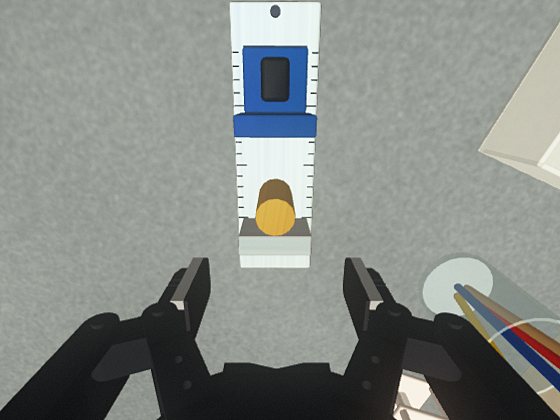

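The released brass stands upright at (275,215) on the centreline. The tab top is at (275,79), matching the projection (274,79). I'll move over the tab, descend, and pinch gently.

>>> drive_tool(steps=[[0, 0, -3, 0.07, 0.8], [0, 0, -4, 0, 0.8], [0, 0, -2.5, 0, 0.8], [0, 0, 0, 0, 0.8], [3, 0, 0, 0, 0.8], [3, 0, 0, 0, 0.8], [2, 0, 0, 0, 0.8], [1.8, 0, 0, 0, 0.8], [0, 0, 0, 0, 0.8], [0, 0, 0, 0, 0.8]], force=20)

```text
time: 11.0
eef_pos: [0.5434, 0.2282, 0.0373]
tcp_rot: [0.39, 0.59, -0.391, 0.589]
contact_force: [0.1, 0.5, 1.0]
opening: 0.798
```

```bash
python3 - <<'E'
from h import *
c=cam('wrist','w8.png');go(W(-.0009,.058,.0383),23.0);print(loc(readout.get_state()['eef_pos']))
E
```

```text
t 11.05 tcp [0.5443 0.2286 0.0385] az 22.97 F [-0.1 -0.   1.4] open 0.798 tilt [ 0. -0. -1.]
delta cm [ 0.02 -0.04 -0.09] turn -0.03
[-0.5 57.1]
```

View pics/w8.png

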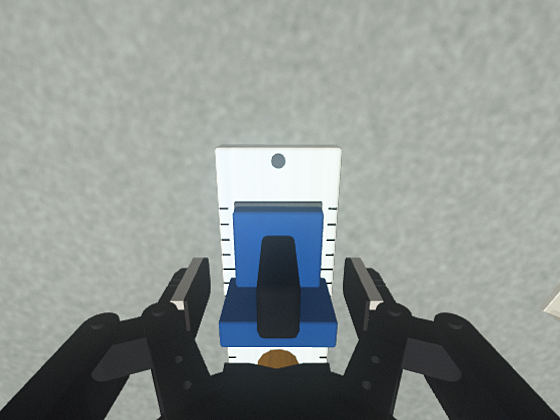

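The tab is midway between the open fingers (tab mid column 278.5, fingers mid 276.5), square to the bed. Closing now.

>>> drive_tool(steps=[[0, 0.05, 0, 0, 0.5], [0, 0, 0, 0, 0.3], [0, 0, 0, 0, 0.1], [0, 0, 0, 0, 0.1], [0, 0, 0, 0, 0.1], [0, 0, 0, 0, 0.1], [0, 0, 0, 0, 0.1]], force=20)

```text
time: 11.75
eef_pos: [0.5442, 0.2291, 0.0392]
tcp_rot: [0.39, 0.59, -0.391, 0.59]
contact_force: [-3.2, -1.9, 6.0]
opening: 0.209
```

```bash
python3 - <<'E'
from h import *
go(W(-.0009,.058,.0383),23.0);s=readout.get_state();print(loc(s['eef_pos']),s['wrist_torque'].round(2))
E
```

```text
t 11.75 tcp [0.5442 0.2291 0.0392] az 23.02 F [-3.2 -1.9  6. ] open 0.209 tilt [-0.001 -0.001 -1.   ]
delta cm [ 0.09 -0.05 -0.04] turn 0.02
[-0.3 57.6] [-0.28  0.5   0.02]
```

Light pinch with about 4 N sideways and the yaw square. I'll relieve 0.5 mm and slide towards the brass, slowing before contact.

>>> drive_tool(steps=[[0, -0.05, 0.4, 0, 0.1], [0, 0, 0.6, 0, 0.1], [0, 0, 0.6, 0, 0.1], [0, 0, 0.6, 0, 0.1], [0, 0, 0.6, 0, 0.1], [0, 0, 0.6, 0, 0.1], [0, 0, 0.4, 0, 0.1], [0, 0, 0, 0, 0.1], [0, 0, 0, 0, 0.1]])

```text
time: 12.65
eef_pos: [0.5591, 0.1937, 0.0392]
tcp_rot: [0.39, 0.589, -0.39, 0.59]
contact_force: [-2.5, -1.2, 6.3]
opening: 0.211
```

```bash
python3 - <<'E'
from h import *
go(W(-.0009,.008,.0383),23.0);s=readout.get_state();print(loc(s['eef_pos']),s['wrist_torque'].round(2),'F ex,ey',s['contact_force']@EX,s['contact_force']@EY)
c=cam('wrist','w9.png')
c=cam('top');A=cv2.resize(c['frame'][160:250,105:240],(810,540),interpolation=cv2.INTER_CUBIC)
S=cam('scene');B=cv2.resize(S['frame'][235:345,290:450],(800,550),interpolation=cv2.INTER_CUBIC);cv2.imwrite('pics/s9.png',B[:,:,::-1])
E
```

```text
t 12.65 tcp [0.5591 0.1937 0.0392] az 23.0 F [-2.5 -1.2  6.3] open 0.211 tilt [ 0. -0. -1.]
delta cm [ 0.09 -0.04  1.12] turn 0.0
[-0.5 19.2] [-0.19  0.44 -0.04] F ex,ey -2.7966724648396575 -0.1106169416576136
```

View pics/s9.png

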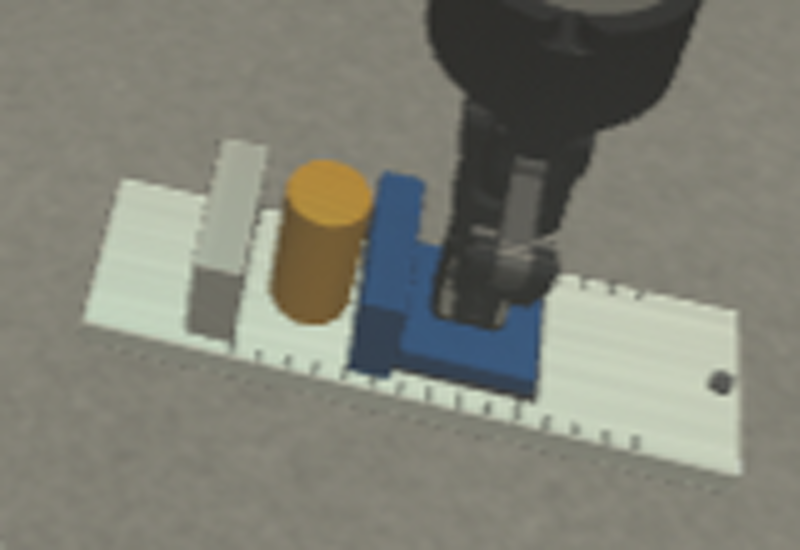

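The blue jaw is square and close to the brass, which stands upright midway across the bed. I'll continue in small steps.

>>> drive_tool(steps=[[0, 0, 0.2, 0, 0.1], [0, 0, 0.2, 0, 0.1], [0, 0, 0.2, 0, 0.1], [0, 0, 0.2, 0, 0.1], [0, 0, 0.15, 0, 0.1], [0, 0, 0, 0, 0.1]])

```text
time: 13.4
eef_pos: [0.562, 0.1867, 0.0392]
tcp_rot: [0.391, 0.59, -0.39, 0.589]
contact_force: [-4.2, 3.9, 5.7]
opening: 0.207
```

```bash
cat > st.py <<'E'
from h import *
go(W(-.0009,.008,.0383),23.0);s=readout.get_state();print(loc(s['eef_pos']),s['wrist_torque'].round(2),'F ex,ey',s['contact_force']@EX,s['contact_force']@EY)
E
python3 st.py
```

```text
t 13.4 tcp [0.562  0.1867 0.0392] az 22.96 F [-4.2  3.9  5.7] open 0.207 tilt [-0.001  0.003 -1.   ]
delta cm [ 0.09 -0.04  0.36] turn -0.04
[-0.5 11.6] [0.62 0.63 0.06] F ex,ey -2.396260811831919 5.225272775277203
```

>>> drive_tool(steps=[[0, 0, 0.1, 0, 0.1], [0, 0, 0.1, 0, 0.1], [0, 0, 0, 0, 0.1]])

```text
time: 13.7
eef_pos: [0.5627, 0.1849, 0.0392]
tcp_rot: [0.391, 0.59, -0.39, 0.589]
contact_force: [-5.1, 5.0, 6.1]
opening: 0.206
```

```bash
python3 st.py
```

```text
t 13.7 tcp [0.5627 0.1849 0.0392] az 22.96 F [-5.1  5.   6.1] open 0.206 tilt [-0.001  0.003 -1.   ]
delta cm [ 0.09 -0.04  0.17] turn -0.04
[-0.5  9.7] [ 0.66  0.73 -0.01] F ex,ey -2.7893761805418746 6.580926327101041
```

>>> drive_tool(steps=[[0, 0, 0.1, 0, 0.1], [0, 0, 0.05, 0, 0.1], [0, 0, 0, 0, 0.1]])

```text
time: 14.0
eef_pos: [0.5631, 0.1842, 0.0392]
tcp_rot: [0.391, 0.591, -0.39, 0.588]
contact_force: [-5.2, 6.3, 6.3]
opening: 0.209
```

>>> drive_tool(steps=[[0, 0, 0.06, 0, 0.1], [0, 0, 0, 0, 0.1]])

```text
time: 14.2
eef_pos: [0.5631, 0.1842, 0.0392]
tcp_rot: [0.392, 0.591, -0.39, 0.588]
contact_force: [-5.5, 7.9, 7.3]
opening: 0.207
```

```bash
python3 st.py
```

```text
t 14.2 tcp [0.5631 0.1842 0.0392] az 22.94 F [-5.5  7.9  7.3] open 0.207 tilt [-0.002  0.005 -1.   ]
delta cm [ 0.09 -0.04  0.09] turn -0.06
[-0.5  8.9] [ 1.15  0.83 -0.03] F ex,ey -2.012357012893372 9.43066414552977
```

>>> drive_tool(steps=[[0, 0, 0.08, 0, 0.1], [0, 0, 0.06, 0, 0.1], [0, 0, 0, 0, 0.1], [0, 0, 0, 0, 0.1]])

```text
time: 14.6
eef_pos: [0.5631, 0.1841, 0.0392]
tcp_rot: [0.392, 0.592, -0.389, 0.587]
contact_force: [-7.5, 12.8, 8.1]
opening: 0.209
```

```bash
python3 st.py
```

```text
t 14.6 tcp [0.5631 0.1841 0.0392] az 22.93 F [-7.5 12.8  8.1] open 0.209 tilt [-0.003  0.007 -1.   ]
delta cm [ 0.09 -0.04  0.08] turn -0.07
[-0.5  8.8] [1.66 1.02 0.09] F ex,ey -1.8954267167050975 14.752894755225977
```

The jaw has stopped advancing and force rose to 15 N, so it is firmly closed. I'll release and lift clear.

>>> drive_tool(steps=[[0, 0, 0, 0, 0.4], [0, 0, 0, 0, 0.8], [0, 0, 0, 0, 0.8], [0, 0, 0, 0, 0.8], [-2, 0, 0, 0, 0.8], [-4, 0, 0, 0, 0.8], [-4, 0, 0, 0, 0.8], [0, 0, -5, 0, 0.8], [0, 0, 0, 0, 0.8], [0, 0, 0, 0, 0.8]])

```text
time: 15.6
eef_pos: [0.5446, 0.2266, 0.1381]
tcp_rot: [0.39, 0.59, -0.39, 0.59]
contact_force: [0.6, -0.2, 0.2]
opening: 0.799
```

```bash
python3 - <<'E'
from h import *
go(W(0,0,.2));c=cam('wrist');S=cam('scene')
A=cv2.resize(c['frame'][150:420,150:420],(400,400),interpolation=cv2.INTER_CUBIC)
B=cv2.resize(S['frame'][240:340,300:400],(400,400),interpolation=cv2.INTER_CUBIC)
cv2.imwrite('pics/f.png',np.hstack([A,B])[:,:,::-1])
E
```

```text
t 15.6 tcp [0.5446 0.2266 0.1381] az 23.09 F [ 0.6 -0.2  0.2] open 0.799 tilt [-0.    -0.001 -1.   ]
delta cm [-6.19  0.09  5.52] turn -0.11
```

View pics/f.png

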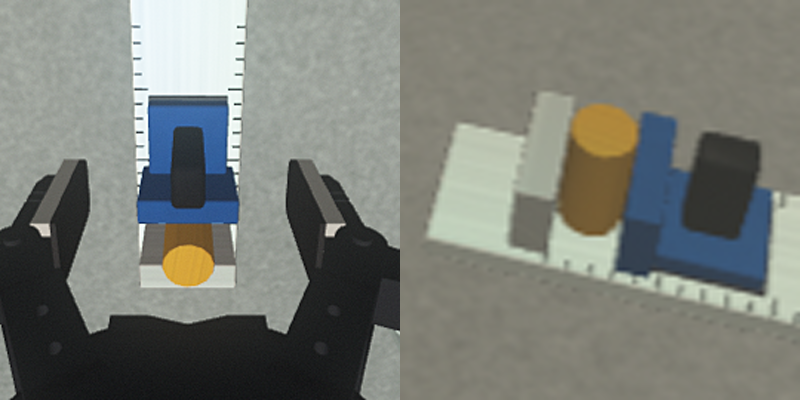

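The brass stands upright between the jaws, with the blue jaw square and against it. I'll measure the residual opening from the wrist image.

```bash
python3 - <<'E'
from h import *
for n in('wrist','scene'):
    c=cam(n);g=cv2.GaussianBlur(c['frame'],(3,3),0).astype(float)
    for x in(-.024,-.019,.019,.024):
        ys=np.arange(-.075,.0,.0005);pr=[proj(c,W(x,y,.056)) for y in ys]
        pt=np.array(pr,np.float32);s=np.stack([cv2.remap(g[:,:,k].astype(np.float32),pt[None,:,0],pt[None,:,1],cv2.INTER_LINEAR)[0] for k in range(3)],1)
        bl=s[:,2]-s[:,0];i=np.nonzero(bl>0.5*bl.max())[0][0];d=np.diff(s.sum(1));j=20+np.argmin(d[20:50]) 
        print(n,x,'blue face y',round(ys[i]*1000,1),'fixed edge y',round(ys[j]*1000,1),'open',round((ys[i]-ys[j])*1000,1))
E
```

```text
wrist -0.024 blue face y -28.5 fixed edge y -59.0 open 30.5
wrist -0.019 blue face y -28.5 fixed edge y -58.5 open 30.0
wrist 0.019 blue face y -28.5 fixed edge y -60.0 open 31.5
wrist 0.024 blue face y -28.5 fixed edge y -59.5 open 31.0
scene -0.024 blue face y -27.5 fixed edge y -59.5 open 32.0
scene -0.019 blue face y -26.5 fixed edge y -59.0 open 32.5
scene 0.019 blue face y -27.5 fixed edge y -59.0 open 31.5
scene 0.024 blue face y -27.5 fixed edge y -60.0 open 32.5
```

```bash
python3 -c "
from plant import sign_off;print(sign_off())"
```

```text
the job is handed in; nothing more can be done
None
```

The job is handed in at about 15.7 s of the 38 s allowed. The brass stands upright on the caliper bed with the blue jaw closed on it.

I picked the brass cylinder from among the others and stood it on the bed 0.3 mm off the centreline, after one small correction. Then I pinched the blue jaw's tab square and slid it shut until the jaw stopped, with the force rising to about 15 N. I released it and lifted clear.

- **Squareness and stance:** The last pictures show the brass upright between the jaws, the blue jaw square and the robot touching nothing. In the wrist view the blue face sits at the same position at all four points across its width.
- **Opening:** The wrist view gives 30.0–31.5 mm, and the jaw's travel gives about 31 mm, close to the 30 mm brass. The scene view reads 31.5–32.5 mm. That is about 1 mm more, within the 2 mm calibration. I took contact from the hard stop and force rise, because the images can't rule out a gap under a millimetre.

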